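Mesh a pallet-collar corner and hold it for the pin

ROBOT

A 6-joint arm with a two-finger parallel gripper is mounted at the origin on the work surface. World frame = base frame: x ahead of the robot, y to its left, z up, the work surface at z = 0. Lengths are in m, angles in rad, forces in N, time in s.
With the tool pointing down it reaches from about 0.4 to 0.825 m from the base axis. Payload 7 kg.
Tool frame: the origin (TCP) lies midway between the tips of the shut fingers; the grasp point (between the pads) lies 19 mm behind it; z points along the fingers, y is the line along which they close (so a half turn about z gives the same grasp; the last joint's range is limited). The gripper opens to 88 mm and grips with 3 to 60 N. Pads are 19 mm wide; open, the fingers measure 130 mm over their backs; the gripper's body (78 mm by 193 mm) begins 47 mm behind the grasp point.
Start: joints at [-0.915, 0.359, 0.012, 0, -1.224, -0.288], TCP at [0.243, -0.63, 0.227] pointing down, gripper open.
Joint ranges: [-3.07, 3.07], [-1.43, 2.12], [-1.02, 1.25], [-3.03, 1.67], [-3.05, -0], [-3.03, 3.03]. Speed limits (rad/s): [2.39, 2.39, 3.01, 3.14, 3.14, 3.14].

INTERFACE

Orientations are given as [roll, pitch, yaw] about the fixed x, y, z axes, in that order (R = Rz(yaw) Ry(pitch) Rx(roll)).
In Python, from station import telemetry, eyes, ticket, recognise, trace gives the robot as it stands. The module is installed in compiled form; this text tells all that it offers.
- The arm moves only by the tool servo_tool, never from a script. Its argument "series" is a list that holds one entry, the list of rows, each a list of 4 numbers: the shift along the tool's x, y, z in mm, then the turn about the tool's z in rad. In form: [[[x, y, z, roll], ...]]. A call has exactly 10 rows; each row shifts and turns the commanded pose from where the row before left it, along the tool's axes as they then stand; what a row does not reach is not made up. A row lasts 1/12 s, in which the tool goes at most 41.7 mm and 7.16 degrees, less where a joint would pass 70% of its speed; a pose out of reach is approached as far as the arm can. A call is refused whole if a number of a shift passes 41.7 or a number of a turn 0.125, either way. A call with a gripper value outside its range is refused whole. "claw" is the gripper's target within -1 to 1 (shut at 1, half-way at 0, fully open at -1), set as the call begins (left out, the last holds). The fingers move at their own pace and stop on an object; "grip_force" is the grip in N (left out, the last holds). Time passes only in rows, so rows that do not move let the fingers close, or fill a call up. It gives the time, the measured TCP pose, the force, the opening and the grip force at its end, in the units of the state.
- telemetry.get_state(): the state, without advancing time (a new reading comes with each control period).
- eyes.grab_frame(name): name is "side" or "top" or "wrist"; returns the picture (400x640x3 uint8, red, green, blue); there is no depth.
- eyes.calibration(name): a dict with "mtx" (3x3 intrinsics, pixels), "k1" (the pictures are not rectified: a ray, as slopes to the right and down, at radius r is drawn at 1 + k1 r^2 times it, then the intrinsics apply), "rvec" (rotation vector, rad) and "tvec" (3), from world to camera coordinates, as OpenCV has them. Camera axes: x right, y down, z forward; pixel columns grow to the right and rows downward; lengths in m; the calibration is good to about 2 mm. A picture is of the moment at which its call begins: read the wrist's pose just before it. calibration takes no time and is no camera call; for the wrist camera it gives the pose at the moment of the call.
- ticket.job_done(): hands the job in; it is judged then, once.
Trained networks look in the newest picture that a camera, given by its name, has taken for a name from the list of things; names that differ only in an ending like _2 or _b are one class to them, and where a whole thing is asked for, a point or a joint stands for the part that bears it (a point fixed in the world has none). Each returns a list of dicts, best first, with "conf" (0 to 1); they miss things now and then, are a little off and sometimes report something else, mostly with a low value. They report only what shows in the picture. A call takes as long as a camera call.
- recognise(camera, name): "position" ([x, y, z] in m, in world coordinates, good to about 4 mm: the middle of the surface that is visible of it).
- trace(camera, name): "mask" (400x640 bool, what is visible of it).
The state is a dict: "t": time; "q": joint angles; "qd": joint speeds; "joint_efforts": joint torques, N m; "eef_pos": TCP position; "ee_rot": TCP orientation; "force": force on the tool from outside, world axes, zero at the start; "moment": the same for the moment, N m; "width": finger opening in m; "gripper_force": force on a finger pad.
Only numpy, scipy, OpenCV 4.12 (cv2) and the standard library are available. Lean on these libraries where they do the work, as an engineer would, in place of code of your own. Each camera call takes 0.05 s, during which the arm holds its last target. There are 200 camera calls.

TASK

A pallet collar's side board is clamped in the vice, its end board stands loose on the bench: pick up the end board and bring the single hinge knuckle at its end between the two knuckles of the clamped board, corner square and knuckle holes in line, ready for a workmate to drop the pin in. Finish while still holding the board there, clear of the bench. Do not knock it over or disturb the other things on the bench.

Things in the scene. Friction and masses are not known exactly. Their poses are not given: they have to be found in the camera images.
- end_board: Loose softwood board standing on its long edge: 270 mm long (x), 22 thick (y), 195 high (z), 0.65 to 0.9 kg. Origin: centre of its underside; centre of mass within 10 mm of mid-length. Outer face -y has a zinc-plated hinge leaf at each end (2 mm thick, 55 wide); the middle 160 mm is bare wood to grip. +x end: one knuckle, the one to mesh. -x end: two knuckles, axis 144 mm from the origin.
- end_hole_top (a point): Centre of the hole (11 mm) in the top face of the end board's single knuckle, a tube of 17 mm outer diameter with vertical axis at x = 151, y = -4.5 mm of the board, 68 to 127 mm above its underside. This point is at 127 mm. Axes as the board's.
- end_hole_bottom (a point): Centre of the hole in the bottom face of the same knuckle, 59 mm below end_hole_top. Axes as the board's.
- clamped_board: Fixed side board, in a blue bench vice 205 mm along it. Origin: on the bench under the hinge axis at its near end; z up. Board 376 x 22 x 195 mm runs along +y from y = 9 mm (end face), x = -15.5 (inner face) to 6.5 (outer), underside 45 mm above the bench. In the finished corner the end board's axes are parallel to these and its origin is at x = -151, y = 4.5, z = 45 mm.
- clamped_hole_top (a point): Centre of the hole (11 mm) in the lower face of the clamped board's upper knuckle, 175 mm above the bench. Its knuckles, 17 mm outer, axis x = y = 0 of that board, stand 65 to 110 and 175 to 220 mm above the bench. The end board's knuckle goes in the gap with 3 mm play above and below. Axes as the clamped board's.
- clamped_hole_bottom (a point): Centre of the hole in the upper face of the lower knuckle, 110 mm above the bench. Come in from the board's -x, -y side, which is free. With the holes in line the end board clears the clamped board's inner face by 0.5 mm and its knuckle clears the end face by 0.5 mm: both act as stops.
- hammer: Bystander: hammer 280 mm long lying on the bench to the right; leave alone.
- hinge_pin: Bystander: steel hinge pin 8 mm thick, 170 mm long with a short bent head, lying at the far right of the bench, for the workmate; leave alone.
- rivet_bin: Bystander: open grey plastic bin of rivets, 140 x 100 x 55 mm, origin at the centre of its underside, on the bench to the left; leave alone.
- brake_valve: Bystander: dark cast truck brake valve with two round black caps, 140 x 125 x 85 mm, origin at the centre of its underside, on the bench beyond the corner; leave alone.

How it is judged:
By the outcome, as a careful person would: the job done as asked, in the order asked, and still so for the second after the job is handed in, while the arm keeps its last pose, push and grip.
It also fails if it takes over 42 s, if anything falls off the work surface, if the arm or the gripper's body presses on something with over 40 N, if the wrist force passes 120 N, or if a joint passes its speed limit or range.

## Working session

There is one attempt and no reset: what is moved stays moved. The work goes in short steps, Python scripts to look and compute and a tool call to move; the robot and the scene stay as the last step left them, time stands still between calls to the robot, and variables do not carry over. Pictures are saved under pics/ and viewed, at most 10 in all, crops included, and the job is handed in when it is done.

Besides the shell and the picture viewer there is one more tool, called after "Call:" by a JSON object that holds its "api" and its "payload". servo_tool: Moves the arm, as the interface text tells. Its arguments: {"type":"object","properties":{"series":{"type":"array"},"claw":{"type":"number"},"grip_force":{"type":"number"}},"required":["series"]}

```bash
mkdir -p pics
cat > h.py <<'E'
import numpy as np, cv2
from station import telemetry, eyes, ticket, recognise, trace
from scipy.spatial.transform import Rotation as R
def save(c,n,im=None):
    im=eyes.grab_frame(c) if im is None else im
    cv2.imwrite(f'pics/{n}.png',im[:,:,::-1]); return im
def cal(c):
    k=eyes.calibration(c); return np.array(k['mtx']),k['k1'],R.from_rotvec(np.ravel(k['rvec'])).as_matrix(),np.ravel(k['tvec'])
def proj(c,P,K=None):
    m,k1,r,t=K or cal(c); p=np.atleast_2d(P)@r.T+t; s=p[:,:2]/p[:,2:]
    s=s*(1+k1*(s**2).sum(1,keepdims=True)); return s*[m[0,0],m[1,1]]+m[:2,2]
def ray(c,uv,K=None):
    m,k1,r,t=K or cal(c); d=cv2.undistortPoints(np.array([[uv]],float),m,np.array([k1,0,0,0.]))[0,0]
    return -r.T@t, r.T@np.array([d[0],d[1],1])
def atz(c,uv,z,K=None):
    o,d=ray(c,uv,K); return o+d*(z-o[2])/d[2]
E
python3 - <<'E'
from h import *
s=telemetry.get_state(); print(s)
for c in('side','top'):
    save(c,c+'0'); m,k1,r,t=cal(c); print(c,-r.T@t,r[2],m[0,0],k1)
    for n in ['end_board','end_hole_top','clamped_board','clamped_hole_top','clamped_hole_bottom','rivet_bin','brake_valve','hammer','hinge_pin']:
        print(n,[(np.round(d['position'],3).tolist(),round(d['conf'],2)) for d in recognise(c,n)[:2]])
E
```

```text
{'t': 0.0, 'q': array([-9.14869353e-01,  3.59400861e-01,  1.10759824e-02, -3.46973310e-04,
       -1.22408795e+00, -2.88127893e-01]), 'qd': array([ 0.00018204,  0.00040454, -0.00020704, -0.00084615,  0.00160244,
       -0.00278701]), 'joint_efforts': array([ 3.63186173e-04, -5.82717276e+01,  2.93063056e+01,  6.99750915e+00,
        7.07254512e-03, -1.53140181e-04]), 'eef_pos': array([ 0.24252775, -0.62941371,  0.22562167]), 'ee_rot': array([ 3.13995010e+00, -1.46654309e-04, -2.77391162e+00]), 'force': array([ 0.57511895, -0.37181766,  0.4275191 ]), 'moment': array([0.0022151 , 0.05449742, 0.00672335]), 'gripper_force': 0.0, 'width': 0.08787290409865903}
side [0.79335295 0.78074778 0.7934685 ] [-0.23499599 -0.76558907 -0.59887417] 364.2479286577818 -0.0034602878479997232
end_board [([0.496, -0.148, 0.113], 0.67)]
end_hole_top [([0.5, -0.152, 0.111], 0.58)]
clamped_board [([0.574, 0.326, 0.142], 0.72), ([0.758, -0.249, 0.005], 0.55)]
clamped_hole_top [([0.579, 0.326, 0.14], 0.96)]
clamped_hole_bottom [([0.576, 0.332, 0.143], 0.55)]
rivet_bin [([0.293, 0.362, 0.025], 0.91)]
brake_valve [([0.784, 0.046, 0.057], 0.91)]
hammer [([0.446, -0.503, 0.023], 0.55), ([0.576, 0.33, 0.145], 0.47)]
hinge_pin [([0.753, -0.243, 0.006], 0.44), ([0.575, 0.33, 0.139], 0.17)]
top [ 0.23947336 -0.0981686   1.51522194] [ 0.20580221  0.02040566 -0.97838084] 398.12103857612067 -0.03758149890199223
end_board [([0.485, -0.152, 0.199], 0.95)]
end_hole_top [([0.48, -0.156, 0.197], 0.64)]
clamped_board [([0.551, 0.281, 0.126], 0.9)]
clamped_hole_top [([0.557, 0.281, 0.125], 0.6)]
clamped_hole_bottom [([0.556, 0.28, 0.118], 0.66)]
rivet_bin [([0.291, 0.36, 0.015], 0.97)]
brake_valve [([0.77, 0.021, 0.055], 0.73)]
hammer [([0.535, -0.502, 0.023], 0.59)]
hinge_pin []
```

View pics/top0.png

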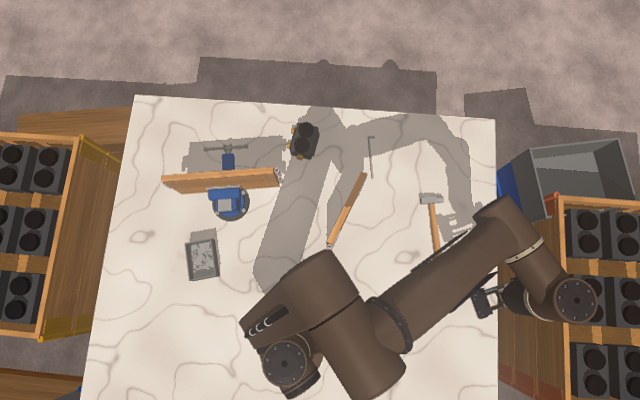

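View pics/side0.png

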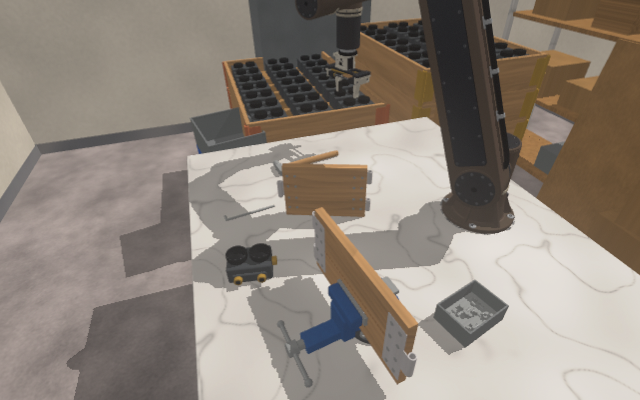

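The top view shows the loose board at (329,245)–(364,175), the clamped board at (163,180)–(280,178), and its near end at (280,178). In the side view the single knuckle is at (280,187), on the far (+x) end, and the bare inner face looks toward +y. Next I'll fit both board poses to the masks.

```bash
cat >> h.py <<'E'
from scipy.optimize import minimize
def boxp(x0,x1,y0,y1,z0,z1): return np.array([[x,y,z] for x in(x0,x1) for y in(y0,y1) for z in(z0,z1)])/1000.
def cyl(x,y,z0,z1): 
    a=np.linspace(0,6.28,12); return np.array([[x+8.5*np.cos(i),y+8.5*np.sin(i),z] for i in a for z in(z0,z1)])/1000
EB=[boxp(-135,135,-11,11,0,195),boxp(80,151,-13,-11,68,127),cyl(151,-4.5,68,127)]
CB=[boxp(-15.5,6.5,9,385,45,240),cyl(0,0,65,110),cyl(0,0,175,220)]
def place(parts,p):
    c,s=np.cos(p[2]),np.sin(p[2]); M=np.array([[c,-s,0],[s,c,0],[0,0,1]]); z=p[3] if len(p)>3 else 0
    return [q@M.T+[p[0],p[1],z] for q in parts]
def sil(c,parts,p,K):
    im=np.zeros((400*4,640*4),np.uint8)
    for q in place(parts,p):
        cv2.fillConvexPoly(im,cv2.convexHull(np.round(proj(c,q,K)*4+1.5).astype(np.int32)),255)
    return cv2.resize(im,(640,400),interpolation=cv2.INTER_AREA)/255.
def fit(parts,masks,p0,Ks):
    def f(v):
        p=[v[0],v[1],v[2]/3]
        return sum(np.abs(sil(c,parts,p,Ks[c])-m).sum()/m.sum() for c,m in masks.items())
    v0=np.array([p0[0],p0[1],p0[2]*3]); S=np.vstack([v0,v0+[.02,0,0],v0+[0,.02,0],v0+[0,0,.3]])
    for _ in range(3):
        r=minimize(f,v0,method='Nelder-Mead',options=dict(initial_simplex=S,xatol=1e-4,fatol=1e-4)); v0=r.x; S=np.vstack([v0,v0+[.008,0,0],v0+[0,.008,0],v0+[0,0,.06]])
    return [v0[0],v0[1],v0[2]/3],r.fun
E
python3 - <<'E'
from h import *
import pickle
Ks={c:cal(c) for c in('side','top')}; M={}
for c in Ks:
    im=eyes.grab_frame(c)
    for n in('end_board','clamped_board'):
        t=trace(c,n); M[c,n]=t[0]['mask']; print(c,n,[(round(d['conf'],2),int(d['mask'].sum())) for d in t])
pickle.dump(M,open('m.pkl','wb'))
for n,P,p0 in(('end_board',EB,[.49,-.15,-.4]),('clamped_board',CB,[.57,.1,0.])):
    for cs in(['top'],['side'],['side','top']):
        p,e=fit(P,{c:M[c,n] for c in cs},p0,Ks); print(n,cs,np.round(p,4),round(e,3))
    for c in Ks:
        im=cv2.imread(f'pics/{c}0.png' if n=='end_board' else f'pics/{c}ov.png'); 
        s=(sil(c,P,p,Ks[c])>.5).astype(np.uint8); cv2.drawContours(im,cv2.findContours(s,0,1)[0],-1,(0,255,0),1)
        cv2.drawContours(im,cv2.findContours(M[c,n].astype(np.uint8),0,1)[0],-1,(255,0,255),1); cv2.imwrite(f'pics/{c}ov.png',im)
a=cv2.imread('pics/topov.png')[80:280,140:440]; b=cv2.imread('pics/sideov.png')[140:390,230:450]
a=cv2.resize(a,None,fx=1.3,fy=1.3); b=cv2.resize(b,None,fx=1.8,fy=1.8)
o=np.zeros((450,800,3),np.uint8); o[:a.shape[0],:a.shape[1]]=a; o[:b.shape[0],395:395+b.shape[1]]=b; cv2.imwrite('pics/ov.png',o)
E
```

```text
side end_board [(0.89, 4396)]
side clamped_board [(0.66, 10030)]
top end_board [(0.59, 690)]
top clamped_board [(0.74, 3681)]
end_board ['top'] [ 0.4946 -0.159  -0.3812] 0.09
end_board ['side'] [ 0.4968 -0.1629 -0.3822] 0.071
end_board ['side', 'top'] [ 0.4954 -0.1593 -0.3842] 0.17
clamped_board ['top'] [0.5995 0.0901 0.151 ] 0.39
clamped_board ['side'] [0.6044 0.088  0.1575] 0.267
clamped_board ['side', 'top'] [0.6027 0.0881 0.1566] 0.675
```

View pics/ov.png

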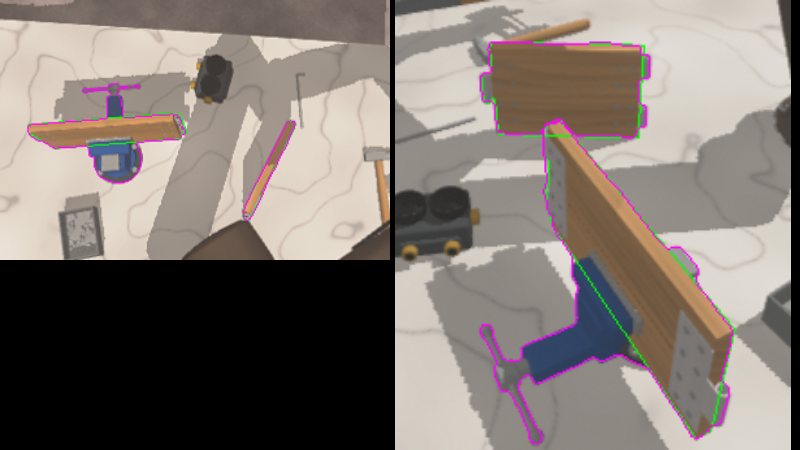

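The fits sit well on both pictures (contours overlap to about 1–2 px). That puts the end board at (0.4955, -0.160, yaw -0.383) and the clamped axis at (0.602, 0.089, yaw 0.156). I'll plan the approach to above the end board.

```bash
cat >> h.py <<'E'
def plan(target,yaw,n,start=None):
    """uniform rows to TCP target with tool down and given world yaw; returns rows in tool axes"""
    s=telemetry.get_state(); p,y=start or (s['eef_pos'],s['ee_rot'][2])
    dy=(yaw-y+np.pi)%(2*np.pi)-np.pi; d=(np.array(target)-p)/n; rows=[]
    for i in range(n):
        a=y+dy*i/n
        rows.append([round(1000*(d[0]*np.cos(a)+d[1]*np.sin(a)),1),round(1000*(d[0]*np.sin(a)-d[1]*np.cos(a)),1),round(-1000*d[2],1),round(-dy/n,4)])
    return rows
E
python3 - <<'E'
from h import *
r=plan([.4955,-.16,.30],2.7586,20); print(r[:10]);print(r[10:])
E
```

```text
[[np.float64(-20.2), np.float64(17.4), np.float64(-3.7), np.float64(0.0375)], [np.float64(-19.6), np.float64(18.1), np.float64(-3.7), np.float64(0.0375)], [np.float64(-18.9), np.float64(18.8), np.float64(-3.7), np.float64(0.0375)], [np.float64(-18.2), np.float64(19.5), np.float64(-3.7), np.float64(0.0375)], [np.float64(-17.4), np.float64(20.2), np.float64(-3.7), np.float64(0.0375)], [np.float64(-16.6), np.float64(20.8), np.float64(-3.7), np.float64(0.0375)], [np.float64(-15.8), np.float64(21.5), np.float64(-3.7), np.float64(0.0375)], [np.float64(-15.0), np.float64(22.0), np.float64(-3.7), np.float64(0.0375)], [np.float64(-14.2), np.float64(22.6), np.float64(-3.7), np.float64(0.0375)], [np.float64(-13.3), np.float64(23.1), np.float64(-3.7), np.float64(0.0375)]]
[[np.float64(-12.5), np.float64(23.6), np.float64(-3.7), np.float64(0.0375)], [np.float64(-11.6), np.float64(24.0), np.float64(-3.7), np.float64(0.0375)], [np.float64(-10.7), np.float64(24.5), np.float64(-3.7), np.float64(0.0375)], [np.float64(-9.7), np.float64(24.8), np.float64(-3.7), np.float64(0.0375)], [np.float64(-8.8), np.float64(25.2), np.float64(-3.7), np.float64(0.0375)], [np.float64(-7.8), np.float64(25.5), np.float64(-3.7), np.float64(0.0375)], [np.float64(-6.9), np.float64(25.8), np.float64(-3.7), np.float64(0.0375)], [np.float64(-5.9), np.float64(26.0), np.float64(-3.7), np.float64(0.0375)], [np.float64(-4.9), np.float64(26.2), np.float64(-3.7), np.float64(0.0375)], [np.float64(-3.9), np.float64(26.4), np.float64(-3.7), np.float64(0.0375)]]
```

Call:
{"api": "servo_tool", "payload": {"series": [[[-20,17,-5,0.0375],[-20,18,-5,0.0375],[-19,19,-5,0.0375],[-18,20,-5,0.0375],[-17,20,-5,0.0375],[-17,21,-5,0.0375],[-16,22,-5,0.0375],[-15,22,-5,0.0375],[-14,23,-5,0.0375],[-13,23,-5,0.0375]]], "claw": -1}}

```text
t: 2.13
eef_pos: [0.369, -0.3928, 0.277]
ee_rot: [-3.141, 0.0, 3.133]
force: [0.4, 0.3, 0.2]
width: 0.0877
gripper_force: 0.0
```

Call:
{"api": "servo_tool", "payload": {"series": [[[-12,24,-3,0.0375],[-12,24,-3,0.0375],[-11,25,-3,0.0375],[-10,25,-3,0.0375],[-9,25,-3,0.0375],[-8,26,-2,0.0375],[-7,26,-2,0.0375],[-6,26,-2,0.0375],[-5,26,-2,0.0375],[-4,26,-2,0.0375]]]}}

```text
t: 2.97
eef_pos: [0.4966, -0.1569, 0.302]
ee_rot: [3.141, 0.001, 2.758]
force: [0.4, 0.4, -0.4]
width: 0.0878
gripper_force: 0.0
```

Run:
```python
from h import *
s=telemetry.get_state(); print(s['t'],s['eef_pos'],s['ee_rot'])
K=cal('wrist'); im=eyes.grab_frame('wrist'); print('cam',-K[2].T@K[3],K[2])
t=trace('wrist','end_board'); print([(d['conf'],d['mask'].sum()) for d in t])
o=im.copy()
if t: 
    p,e=fit(EB,{'wrist':t[0]['mask']},[.4955,-.16,-.383],{'wrist':K}); print(p,e)
    s=(sil('wrist',EB,p,K)>.5).astype(np.uint8); cv2.drawContours(o,cv2.findContours(s,0,1)[0],-1,(0,255,0),1)
save('','w1',o)
```

```text
2.9667 [ 0.4966005  -0.15693137  0.30197032] [3.14133318e+00 5.75034430e-04 2.75772066e+00]
cam [ 0.43672185 -0.13210363  0.45918909] [[ 0.37509413  0.92698464  0.00196767]
 [ 0.89874636 -0.36418612  0.24417914]
 [ 0.22706691 -0.08982173 -0.96972814]]
[(0.67, np.int64(8414))]
[np.float64(0.49018383280074385), np.float64(-0.15376020452869768), np.float64(-0.3845378672689213)] 0.24664867610937882
```

View pics/w1.png

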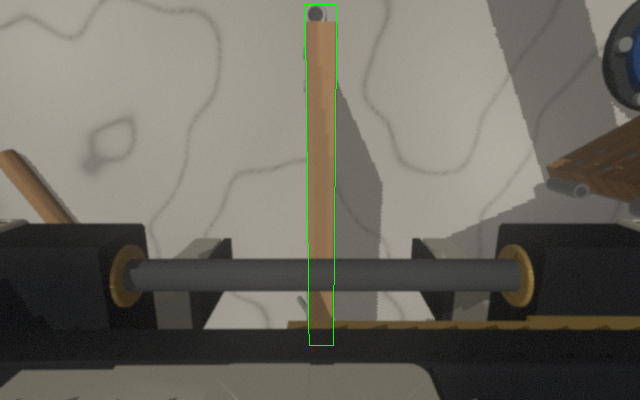

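The wrist view has the knuckle bore at (316,14), the board's far top edge at row 22 across columns 307–336, and the open fingers straddling the board. I'll take the lateral position and yaw from the top-face edges.

Run:
```python
from h import *
K=cal('wrist'); im=eyes.grab_frame('wrist')
g=cv2.cvtColor(im,cv2.COLOR_RGB2LAB).astype(int)
for y in(26,60,120,180,230): print(y,[tuple(im[y,x]) for x in range(300,342,3)])
for uv in[(307,22),(336,22),(310,250),(333,250)]: print(uv,atz('wrist',uv,.195,K))
print('knuckle',atz('wrist',(316,14),.127,K))
for p in([.4955,-.160,-.383],[.4968,-.1629,-.382]):
    q=place([np.array([[135,11,195],[135,-11,195],[0,11,195],[0,-11,195],[151,-4.5,127]])/1000],p)[0]; print(np.round(proj('wrist',q,K),1).tolist(), np.round(q[:2],4))
```

```text
26 [(np.uint8(150), np.uint8(146), np.uint8(136)), (np.uint8(144), np.uint8(137), np.uint8(130)), (np.uint8(135), np.uint8(108), np.uint8(78)), (np.uint8(143), np.uint8(113), np.uint8(82)), (np.uint8(141), np.uint8(111), np.uint8(80)), (np.uint8(150), np.uint8(119), np.uint8(87)), (np.uint8(159), np.uint8(124), np.uint8(91)), (np.uint8(159), np.uint8(124), np.uint8(90)), (np.uint8(156), np.uint8(122), np.uint8(88)), (np.uint8(155), np.uint8(122), np.uint8(89)), (np.uint8(157), np.uint8(123), np.uint8(88)), (np.uint8(149), np.uint8(117), np.uint8(85)), (np.uint8(146), np.uint8(139), np.uint8(128)), (np.uint8(153), np.uint8(150), np.uint8(138))]
60 [(np.uint8(154), np.uint8(151), np.uint8(142)), (np.uint8(147), np.uint8(140), np.uint8(132)), (np.uint8(137), np.uint8(109), np.uint8(81)), (np.uint8(143), np.uint8(112), np.uint8(84)), (np.uint8(143), np.uint8(113), np.uint8(83)), (np.uint8(148), np.uint8(116), np.uint8(87)), (np.uint8(156), np.uint8(121), np.uint8(87)), (np.uint8(159), np.uint8(125), np.uint8(91)), (np.uint8(154), np.uint8(121), np.uint8(87)), (np.uint8(157), np.uint8(123
[... 1968 characters left out ...]
)), (np.uint8(142), np.uint8(111), np.uint8(81)), (np.uint8(110), np.uint8(104), np.uint8(93)), (np.uint8(110), np.uint8(106), np.uint8(97)), (np.uint8(109), np.uint8(108), np.uint8(100))]
(307, 22) [ 0.37307667 -0.11539674  0.195     ]
(336, 22) [ 0.38058683 -0.09664361  0.195     ]
(310, 250) [ 0.53045589 -0.17777577  0.195     ]
(333, 250) [ 0.5374852  -0.16029755  0.195     ]
knuckle [ 0.35352852 -0.10164375  0.127     ]
[[327.0, 351.7], [302.1, 351.7], [327.9, 203.7], [300.1, 203.6], [311.5, 323.5]] [[ 0.6248 -0.2002  0.195 ]
 [ 0.6166 -0.2207  0.195 ]]
[[324.6, 354.0], [299.8, 354.0], [325.1, 206.5], [297.4, 206.5], [309.7, 325.4]] [[ 0.6262 -0.203   0.195 ]
 [ 0.618  -0.2234  0.195 ]]
```

The image top actually faces the −x end, so the knuckle to mesh is hidden under the gripper. Yaw agrees at −0.383, and the board is about 1.7 mm toward −tool-y from centre. I'll descend and close.

Call:
{"api": "servo_tool", "payload": {"series": [[[0,-1.7,16,0],[0,0,16,0],[0,0,16,0],[0,0,16,0],[0,0,16,0],[0,0,16,0],[0,0,16,0],[0,0,16,0],[0,0,12,0],[0,0,7,0]]]}}

```text
t: 3.95
eef_pos: [0.4943, -0.1605, 0.1532]
ee_rot: [-3.141, -0.002, 2.759]
force: [-1.4, 0.0, -0.3]
width: 0.0876
gripper_force: 0.0
```

Run:
```python
from h import *
s=telemetry.get_state(); print(s['t'],s['eef_pos'],s['ee_rot'],s['force'])
K=cal('wrist'); im=save('wrist','w2')
for v in(30,60,100,140): 
    r=im[v].astype(int); m=(r[:,0]-r[:,2]>35)&(abs(np.arange(640)-320)<90); x=np.where(m)[0]; print(v,x.min(),x.max()) if len(x) else None
```

```text
3.95 [ 0.49433488 -0.16052817  0.15316002] [-3.14095262e+00 -1.76976918e-03  2.75884583e+00] [-1.43964584  0.03505617 -0.34392224]
30 300 368
60 300 367
100 301 366
140 301 365
```

View pics/w2.png

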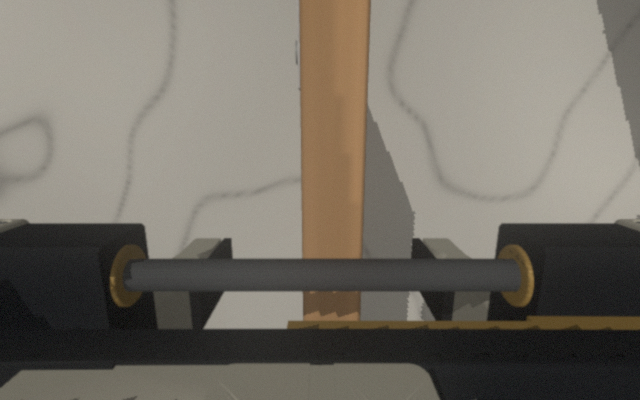

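The board's midline is at column 333 and the pads' midline at 322 (3 px/mm), so I'm shifting about +3.7 mm along tool y and re-measuring.

Call:
{"api": "servo_tool", "payload": {"series": [[[0,2,0,0],[0,1.7,0,0],[0,0,0,0],[0,0,0,0],[0,0,0,0],[0,0,0,0],[0,0,0,0],[0,0,0,0],[0,0,0,0],[0,0,0,0]]]}}

```text
t: 4.83
eef_pos: [0.4969, -0.1564, 0.1546]
ee_rot: [3.142, 0.0, 2.759]
force: [0.0, 0.4, -0.4]
width: 0.0875
gripper_force: 0.0
```

Run:
```python
from h import *
s=telemetry.get_state(); print(s['t'],s['eef_pos'],s['ee_rot'],s['force'])
K=cal('wrist'); im=eyes.grab_frame('wrist')
for v in(30,100,140,200): 
    r=im[v].astype(int); m=(r[:,0]-r[:,2]>35)&(abs(np.arange(640)-320)<90); x=np.where(m)[0]; q=atz('wrist',((x.min()+x.max())/2,v),.195,K); d=q-s['eef_pos'];y=s['ee_rot'][2]; print(v,x.min(),x.max(),q, 'tool x,y', d[0]*np.cos(y)+d[1]*np.sin(y), d[0]*np.sin(y)-d[1]*np.cos(y))
# pads check: project points of TCP plane at pad height
y=s['ee_rot'][2]; R_=R.from_euler('xyz',s['ee_rot']).as_matrix()
for yy in(-.0438,0,.0438): print(proj('wrist',s['eef_pos']+R_@np.array([.0095,yy,-.02]),K))
Ks={c:cal(c) for c in('side',)}
eyes.grab_frame('side'); t=trace('side','end_board'); print(fit(EB,{'side':t[0]['mask']},[.4955,-.16,-.383],Ks))
```

```text
4.8333 [ 0.49692139 -0.15637001  0.15456427] [3.14157543e+00 1.17259045e-05 2.75941262e+00] [ 0.03244859  0.36205009 -0.41275522]
30 285 353 [ 0.41184092 -0.12205242  0.195     ] tool x,y 0.09174077775677669 0.00011145023600229315
100 287 351 [ 0.43102819 -0.1298173   0.195     ] tool x,y 0.07104193216699348 6.255790081522924e-05
140 287 350 [ 0.44280844 -0.13476466  0.195     ] tool x,y 0.05826649329647688 -0.00013450013311549006
200 289 349 [ 0.46195776 -0.14233279  0.195     ] tool x,y 0.03767623210765379 -1.4992107004266689e-05
[[216.63869542 253.69600296]]
[[319.42545155 253.52486775]]
[[422.11077805 253.44396157]]
([np.float64(0.4957073405313823), np.float64(-0.16175869125058445), np.float64(-0.37770834257713765)], np.float64(0.17943468037621552))
```

The board is now centred to 0.1 mm and parallel to the tool. Closing.

Call:
{"api": "servo_tool", "payload": {"series": [[[0,0,0,0],[0,0,0,0],[0,0,0,0],[0,0,0,0],[0,0,0,0],[0,0,0,0],[0,0,0,0],[0,0,0,0],[0,0,0,0],[0,0,0,0]]], "claw": 1, "grip_force": 55}}

```text
t: 5.82
eef_pos: [0.4969, -0.1564, 0.1546]
ee_rot: [3.142, -0.0, 2.759]
force: [-0.6, -0.6, -0.1]
width: 0.0263
gripper_force: 0.0
```

Call:
{"api": "servo_tool", "payload": {"series": [[[0,0,-2,0],[0,0,-4,0],[0,0,-6,0],[0,0,-8,0],[0,0,-8,0],[0,0,-8,0],[0,0,-6,0],[0,0,-5,0],[0,0,-3,0],[0,0,0,0]]]}}

```text
t: 6.65
eef_pos: [0.4972, -0.1564, 0.2054]
ee_rot: [3.141, 0.001, 2.759]
force: [0.6, -0.8, -7.4]
width: 0.0218
gripper_force: 55.0
```

Run:
```python
from h import *
import pickle
s=telemetry.get_state(); print({k:np.round(v,4) for k,v in s.items() if k not in('q','qd','joint_efforts')})
im=save('side','s2'); cv2.imwrite('pics/s2c.png',cv2.resize(im[130:240,250:420,::-1],None,fx=4,fy=4))
K=cal('side'); t=trace('side','end_board'); m=t[0]['mask']; dz=s['eef_pos'][2]-.1546
P=[q+[0,0,dz] for q in EB]; print(t[0]['conf'],dz,fit(P,{'side':m},[.4955,-.16,-.383],{'side':K}))
```

```text
{'t': np.float64(6.65), 'eef_pos': array([ 0.4972, -0.1564,  0.2054]), 'ee_rot': array([3.1411e+00, 1.1000e-03, 2.7594e+00]), 'force': array([ 0.6344, -0.8464, -7.3587]), 'moment': array([-0.0342, -0.0875,  0.0355]), 'gripper_force': np.float64(54.9841), 'width': np.float64(0.0218)}
0.57 0.05077387394677571 ([np.float64(0.4992827237579777), np.float64(-0.16060373342899498), np.float64(-0.3810438993171393)], np.float64(0.12137850117116075))
```

View pics/s2c.png

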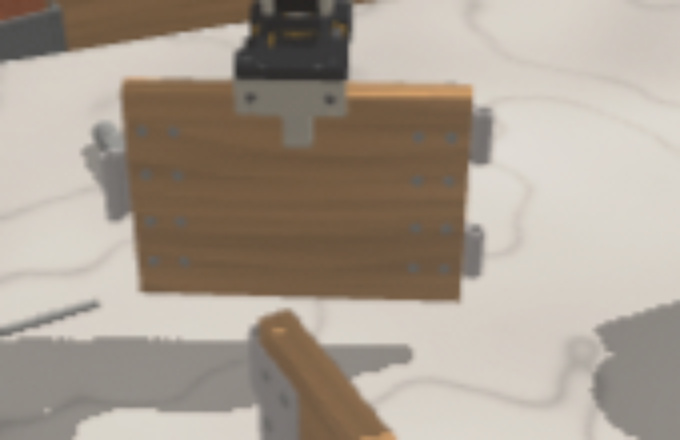

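The board is held level, 50.8 mm up (arm measure), and the knuckle at (115,170) in the crop is undamaged. Now I'll plan the move to a pre-mesh pose 30 mm short in both clamped axes.

```bash
cat >> h.py <<'E'
CLx=(.602,.0885,.156)
def goal(ox,oy,u=.002,C=CLx):
    c,s=np.cos(C[2]),np.sin(C[2]); lx,ly=-.151-u+ox,.0045+oy
    return C[0]+c*lx-s*ly, C[1]+s*lx+c*ly
E
python3 - <<'E'
from h import *
x,y=goal(-.03,-.03); print(x,y)
r=plan([x,y,.203],.156+np.pi,20); [print(list(map(float,q))) for q in r]
E
```

```text
0.4251841166782371 0.03487730512977999
[6.9, 7.5, 0.1, -0.0269]
[6.7, 7.7, 0.1, -0.0269]
[6.5, 7.9, 0.1, -0.0269]
[6.3, 8.1, 0.1, -0.0269]
[6.0, 8.2, 0.1, -0.0269]
[5.8, 8.4, 0.1, -0.0269]
[5.6, 8.5, 0.1, -0.0269]
[5.4, 8.7, 0.1, -0.0269]
[5.1, 8.8, 0.1, -0.0269]
[4.9, 9.0, 0.1, -0.0269]
[4.6, 9.1, 0.1, -0.0269]
[4.4, 9.2, 0.1, -0.0269]
[4.1, 9.3, 0.1, -0.0269]
[3.9, 9.4, 0.1, -0.0269]
[3.6, 9.5, 0.1, -0.0269]
[3.4, 9.6, 0.1, -0.0269]
[3.1, 9.7, 0.1, -0.0269]
[2.8, 9.8, 0.1, -0.0269]
[2.6, 9.9, 0.1, -0.0269]
[2.3, 9.9, 0.1, -0.0269]
```

Call:
{"api": "servo_tool", "payload": {"series": [[[4,4,0,-0.016],[6.8,7.5,0,-0.0269],[6.5,8,0,-0.0269],[6.3,8,0,-0.0269],[6,8.2,0,-0.0269],[5.8,8.4,0,-0.0269],[5.6,8.5,0,-0.0269],[5.4,8.7,0,-0.0269],[5.1,8.8,0,-0.0269],[4.9,9,0,-0.0269]]]}}

```text
t: 7.58
eef_pos: [0.4628, -0.0639, 0.2046]
ee_rot: [3.142, 0.0, 3.02]
force: [0.4, -0.0, -7.2]
width: 0.0218
gripper_force: 55.0
```

Call:
{"api": "servo_tool", "payload": {"series": [[[4.6,9.1,0,-0.0269],[4.4,9.2,0,-0.0269],[4.1,9.3,0,-0.0269],[3.9,9.4,0,-0.0269],[3.6,9.5,0,-0.0269],[3.4,9.6,0,-0.0269],[3.1,9.7,0,-0.0269],[4,11,0,-0.033],[3,11,0,-0.03],[2,8,0,-0.0245]]]}}

```text
t: 8.42
eef_pos: [0.4267, 0.0322, 0.2046]
ee_rot: [3.141, 0.0, -2.987]
force: [-0.7, -0.0, -6.4]
width: 0.0217
gripper_force: 55.0
```

Call:
{"api": "servo_tool", "payload": {"series": [[[0,0,2,0],[0,0,0,0],[0,0,0,0],[0,0,0,0],[0,0,0,0],[0,0,0,0],[0,0,0,0],[0,0,0,0],[0,0,0,0],[0,0,0,0]]]}}

```text
t: 9.25
eef_pos: [0.4272, 0.0311, 0.2026]
ee_rot: [-3.142, 0.0, -2.99]
force: [0.5, -0.1, -6.9]
width: 0.0218
gripper_force: 55.0
```

Run:
```python
from h import *
s=telemetry.get_state(); print({k:np.round(v,4) for k,v in s.items() if k not in('q','qd','joint_efforts')})
a=save('side','s3'); b=save('top','t3')
a=cv2.resize(a[180:380,280:440],None,fx=3,fy=3,interpolation=2); b=cv2.resize(b[130:280,200:310],None,fx=2.9,fy=2.9,interpolation=2)
o=np.zeros((600,800,3),np.uint8); o[:,:480]=a; o[:b.shape[0],481:481+b.shape[1]]=b[:,:319]; save('','c3',o)
```

```text
{'t': np.float64(9.25), 'eef_pos': array([0.4272, 0.0311, 0.2026]), 'ee_rot': array([-3.1416,  0.    , -2.99  ]), 'force': array([ 0.4593, -0.0557, -6.9455]), 'moment': array([-0.0257,  0.0035,  0.0017]), 'gripper_force': np.float64(54.9841), 'width': np.float64(0.0218)}
```

View pics/c3.png

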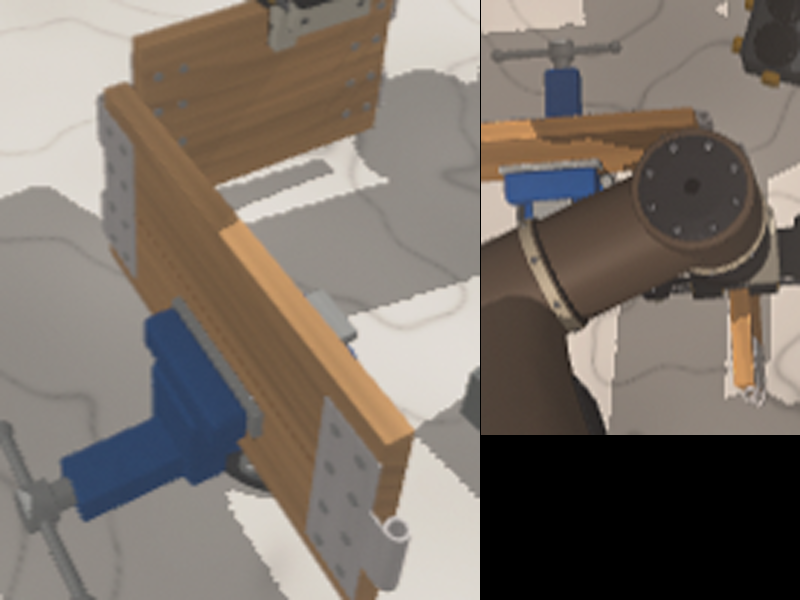

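The top view shows the clamped upper knuckle's bore at crop (703,118), i.e. pixel (276.6,170.7). The side view shows the end board behind the clamped one, about level, with the meshing knuckles hidden. I'll check the axis from the bore and fit the held board's height and along-offset.

Run:
```python
from h import *
im0=cv2.imread('pics/t3.png'); K=cal('top'); print('bore',atz('top',(276.6,170.7),.220,K), proj('top',[.602,.0885,.22],K),proj('top',[.602,.0885,.24],K))
g=cv2.cvtColor(im0,cv2.COLOR_BGR2GRAY)[164:180,268:288]; print(g)
s=telemetry.get_state(); eyes.grab_frame('side'); Ks=cal('side')
t=trace('side','end_board'); print([(d['conf'],d['mask'].sum()) for d in t]); m=t[0]['mask']
occ=sil('side',CB,(.6035,.088,.157),Ks)>0
tcp=s['eef_pos']; yaw=s['ee_rot'][2]+np.pi
wood=np.ones((400,640),bool); wood[occ]=0
# ignore rows hidden by the gripper: columns of gripper projected box
gr=place([boxp(-45,45,-100,100,-25,200)],[tcp[0],tcp[1],yaw,tcp[2]])[0]; hull=np.zeros((400,640),np.uint8)
cv2.fillConvexPoly(hull,cv2.convexHull(np.round(proj('side',gr,Ks)).astype(np.int32)),1); wood[hull>0]=0
print(wood[m].sum())
def f(v):
    u,z,pit,lat=v; Rm=R.from_euler('xyz',[0,pit/10,yaw]).as_matrix(); off=np.array([0,0,-.18])
    im=np.zeros((1600,2560),np.uint8)
    for q in EB[:1]:
        w=(q+[u,lat,-.174])@Rm.T+[tcp[0],tcp[1],tcp[2]+.0194+z]
        cv2.fillConvexPoly(im,cv2.convexHull(np.round(proj('side',w,Ks)*4+1.5).astype(np.int32)),255)
    return np.abs(cv2.resize(im,(640,400),interpolation=cv2.INTER_AREA)/255.-m)[wood].sum()
S=np.array([[0,0,0,0],[.008,0,0,0],[0,.008,0,0],[0,0,.1,0],[0,0,0,.004]])
r=minimize(f,S[0],method='Nelder-Mead',options=dict(initial_simplex=S,xatol=1e-4)); print(r.x,r.fun)
g3=lambda v:f([v[0],v[1],v[2],0]); r=minimize(g3,S[0][:3],method='Nelder-Mead',options=dict(initial_simplex=S[:4,:3],xatol=1e-4)); print(r.x,r.fun)
```

```text
bore [0.5981177  0.08728605 0.22      ] [[276.35844211 169.57156636]] [[275.66780675 167.89721121]]
[[135 135 134 135 134 134 134 135 135 136 136 136 136 137 136 136 136 136
  137 137]
 [136 136 135 136 136 135 135 136 136 136 136 136 137 137 137 137 136 137
  137 137]
 [132 129 129 129 129 136 136 136 136 136 137 137 137 137 137 137 137 137
  138 138]
 [117 111 112 112 113 124 131 132 135 135 139 137 137 137 137 137 137 137
  138 139]
 [102 102 102 102 101  91 113 117 116 116 129 138 137 139 139 138 139 138
  139 139]
 [100 101 101 101 100  83 107 100  89  91 115 137 139 139 139 139 139 139
  138 140]
 [101 102 102 103 103  87 109 105  89  95 119 129 140 140 139 139 140 139
  140 140]
 [105 105 106 106 105  87  94 115 103 107 112 112 142 140 140 139 140 140
  140 140]
 [105 105 103 100 100  86  86 102 106 104  88  96 135 141 140 140 141 141
  140 141]
 [ 94  93  90  84  83  79  81  85  87  92  91  95 129 142 141 141 142 142
  142 141]
 [ 75  76  78  74  75  75  79  79  80  84  83  86 130 145 143 143 143 142
  142 142]
 [ 74  77  78  80  81  81  81  81  79  76  74  75 106 119 129 145 144 143
  143 142]
 [ 73  76  74  73  73  74  73  73  75  74  79  77  78  73  93 121 129 146
  145 143]
 [ 60  65  62  59  60  60  60  60  62  60  67  68  74  78  80  75  93 126
  138 146]
 [ 58  59  60  59  60  60  61  61  59  60  71  62  61  70  76  78  80  84
  106 130]
 [ 60  60  60  61  61  61  61  61  57  81  89  81  60  63  64  70  78  82
   76  89]]
[(0.7, np.int64(3761))]
1869
[ 0.00113847  0.00196483  0.02602463 -0.00052162] 92.5843137254902
[0.00146524 0.00346447 0.02635853] 92.7843137254902
```

The bore's dark centre (276.4,169.3) matches the projected axis (276.4,169.6), so the clamped pose is confirmed. The held height is uncertain by a few mm, so I'll reference it by gently touching the free bench here.

Call:
{"api": "servo_tool", "payload": {"series": [[[0,0,3,0],[0,0,6,0],[0,0,7,0],[0,0,7,0],[0,0,7,0],[0,0,6,0],[0,0,4,0],[0,0,2,0],[0,0,1,0],[0,0,0,0]]]}}

```text
t: 10.28
eef_pos: [0.4272, 0.0311, 0.1595]
ee_rot: [-3.141, -0.0, -2.99]
force: [0.1, -0.4, -6.7]
width: 0.0218
gripper_force: 55.0
```

Call:
{"api": "servo_tool", "payload": {"series": [[[0,0,0.3,0],[0,0,0.3,0],[0,0,0.3,0],[0,0,0.3,0],[0,0,0.3,0],[0,0,0.3,0],[0,0,0.2,0],[0,0,0,0],[0,0,0,0],[0,0,0,0]]]}}

```text
t: 11.12
eef_pos: [0.4271, 0.0311, 0.1576]
ee_rot: [-3.142, -0.0, -2.99]
force: [0.5, -0.6, -7.4]
width: 0.0215
gripper_force: 55.0
```

Call:
{"api": "servo_tool", "payload": {"series": [[[0,0,0.3,0],[0,0,0.3,0],[0,0,0.3,0],[0,0,0.3,0],[0,0,0.3,0],[0,0,0,0],[0,0,0,0],[0,0,0,0],[0,0,0,0],[0,0,0,0]]]}}

```text
t: 11.95
eef_pos: [0.4272, 0.0312, 0.1561]
ee_rot: [3.142, 0.0, -2.99]
force: [-0.6, -0.2, -6.9]
width: 0.0219
gripper_force: 55.0
```

Call:
{"api": "servo_tool", "payload": {"series": [[[0,0,0.3,0],[0,0,0.3,0],[0,0,0.3,0],[0,0,0.3,0],[0,0,0,0],[0,0,0,0],[0,0,0,0],[0,0,0,0],[0,0,0,0],[0,0,0,0]]]}}

```text
t: 12.78
eef_pos: [0.4273, 0.0311, 0.1554]
ee_rot: [-3.142, 0.0, -2.99]
force: [-5.0, 0.3, 5.4]
width: 0.0218
gripper_force: 55.0
```

Contact at TCP z ≈ 0.1555, so the underside will be at 45 mm with the TCP at 0.2005. Raising and squaring yaw.

Call:
{"api": "servo_tool", "payload": {"series": [[[0,0,-1.6,0],[0,0,-3,0],[0,0,-6,0],[0,0,-7,0],[0,0,-8,0],[0,0,-8,0],[0,0,-6,-0.002],[0,0,-4,-0.0025],[0,0,-2,0],[0,0,0,0]]]}}

```text
t: 13.62
eef_pos: [0.4273, 0.0312, 0.201]
ee_rot: [3.141, 0.001, -2.985]
force: [-0.3, 0.4, -6.2]
width: 0.0214
gripper_force: 55.0
```

Run:
```python
from h import *
s=telemetry.get_state(); print({k:np.round(v,4) for k,v in s.items() if k not in('q','qd','joint_efforts')})
p=s['eef_pos']; y=.156
for u in(0,.0013,.003):
    g=goal(0,0,u); d=np.array(g)-p[:2]; print(u,'clamped dx,dy mm',1000*(d[0]*np.cos(y)+d[1]*np.sin(y)),1000*(-d[0]*np.sin(y)+d[1]*np.cos(y)))
```

```text
{'t': np.float64(13.6167), 'eef_pos': array([0.4273, 0.0312, 0.201 ]), 'ee_rot': array([ 3.1412e+00,  9.0000e-04, -2.9854e+00]), 'force': array([-0.3403,  0.3968, -6.1662]), 'moment': array([0.0085, 0.007 , 0.0008]), 'gripper_force': np.float64(54.984), 'width': np.float64(0.0214)}
0 clamped dx,dy mm 30.44110372366963 33.92044650496071
0.0013 clamped dx,dy mm 29.141103723669612 33.92044650496071
0.003 clamped dx,dy mm 27.441103723669645 33.9204465049607
```

Next move: to 6 mm short in x and 4 mm short in y.

Call:
{"api": "servo_tool", "payload": {"series": [[[-1,1.5,0.3,0],[-3,3.5,0,0],[-3,4,0,0],[-3,4,0,0],[-3,4,0,0],[-3,4,0,0],[-3,4,0,0],[-2,3,0,0],[-2,2,0,0],[0,0,0,0]]]}}

```text
t: 14.45
eef_pos: [0.4456, 0.0649, 0.2001]
ee_rot: [-3.142, 0.0, -2.985]
force: [0.2, -0.5, -6.2]
width: 0.0212
gripper_force: 55.0
```

Call:
{"api": "servo_tool", "payload": {"series": [[[0,0.4,0,0],[0,0.4,0,0],[0,0.4,0,0],[0,0.4,0,0],[0,0.4,0,0],[0,0,0,0],[0,0,0,0],[0,0,0,0],[0,0,0,0],[0,0,0,0]]]}}

```text
t: 15.28
eef_pos: [0.4449, 0.0663, 0.2001]
ee_rot: [3.142, -0.0, -2.985]
force: [-0.6, -0.2, -7.0]
width: 0.0218
gripper_force: 55.0
```

Run:
```python
from h import *
s=telemetry.get_state(); print({k:np.round(v,4) for k,v in s.items() if k not in('q','qd','joint_efforts')})
p=s['eef_pos']; y=.156; d=np.array(goal(0,0,.0013))-p[:2]; print(1000*(d[0]*np.cos(y)+d[1]*np.sin(y)),1000*(-d[0]*np.sin(y)+d[1]*np.cos(y)))
im=save('top','t4'); cv2.imwrite('pics/t4c.png',cv2.resize(im[150:200,240:320,::-1],None,fx=8,fy=8,interpolation=2))
```

```text
{'t': np.float64(15.2833), 'eef_pos': array([0.4449, 0.0663, 0.2001]), 'ee_rot': array([ 3.1416, -0.    , -2.9854]), 'force': array([-0.5513, -0.1603, -7.0456]), 'moment': array([ 0.0103, -0.0101,  0.0079]), 'gripper_force': np.float64(54.984), 'width': np.float64(0.0218)}
6.369535597379716 2.024758844568545
```

View pics/t4c.png

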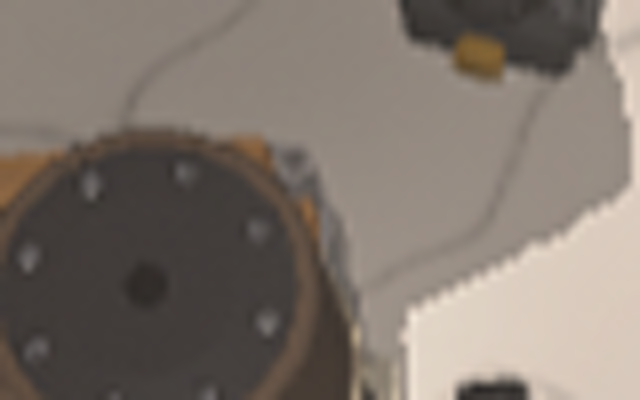

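The clamped knuckle is at crop (293,165), with the end board's leaf edge just below it and no contact yet. Continuing +y in small steps.

Call:
{"api": "servo_tool", "payload": {"series": [[[0,0.3,0,0],[0,0.3,0,0],[0,0.3,0,0],[0,0.3,0,0],[0,0.3,0,0],[0,0,0,0],[0,0,0,0],[0,0,0,0],[0,0,0,0],[0,0,0,0]]]}}

```text
t: 16.17
eef_pos: [0.4447, 0.0678, 0.2002]
ee_rot: [3.142, 0.0, -2.985]
force: [0.0, -0.1, -5.9]
width: 0.022
gripper_force: 55.0
```

Call:
{"api": "servo_tool", "payload": {"series": [[[0,0.3,0,0],[0,0.3,0,0],[0,0.3,0,0],[0,0.3,0,0],[0,0,0,0],[0,0,0,0],[0,0,0,0],[0,0,0,0],[0,0,0,0],[0,0,0,0]]]}}

```text
t: 17.0
eef_pos: [0.4445, 0.069, 0.2001]
ee_rot: [3.142, -0.0, -2.985]
force: [-0.4, 0.0, -6.4]
width: 0.0216
gripper_force: 55.0
```

Call:
{"api": "servo_tool", "payload": {"series": [[[0,0.3,0,0],[0,0.3,0,0],[0,0.3,0,0],[0,0.3,0,0],[0,0,0,0],[0,0,0,0],[0,0,0,0],[0,0,0,0],[0,0,0,0],[0,0,0,0]]]}}

```text
t: 17.83
eef_pos: [0.4443, 0.0702, 0.2002]
ee_rot: [-3.142, 0.0, -2.985]
force: [1.1, -0.1, -6.2]
width: 0.0219
gripper_force: 55.0
```

Call:
{"api": "servo_tool", "payload": {"series": [[[0,0.3,0,0],[0,0.3,0,0],[0,0.3,0,0],[0,0,0,0],[0,0,0,0],[0,0,0,0],[0,0,0,0],[0,0,0,0],[0,0,0,0],[0,0,0,0]]]}}

```text
t: 18.67
eef_pos: [0.4441, 0.071, 0.2001]
ee_rot: [-3.141, -0.0, -2.985]
force: [1.1, -2.1, -7.2]
width: 0.0218
gripper_force: 55.0
```

Call:
{"api": "servo_tool", "payload": {"series": [[[0,0.3,0,0],[0,0.3,0,0],[0,0,0,0],[0,0,0,0],[0,0,0,0],[0,0,0,0],[0,0,0,0],[0,0,0,0],[0,0,0,0],[0,0,0,0]]]}}

```text
t: 19.5
eef_pos: [0.444, 0.0716, 0.2001]
ee_rot: [-3.142, -0.0, -2.986]
force: [1.4, -3.9, -6.8]
width: 0.022
gripper_force: 55.1
```

Run:
```python
from h import *
s=telemetry.get_state(); print({k:np.round(v,4) for k,v in s.items() if k not in('q','qd','joint_efforts')})
p=s['eef_pos']; y=.156; d=np.array(goal(0,0,.0013))-p[:2]; print(1000*(d[0]*np.cos(y)+d[1]*np.sin(y)),1000*(-d[0]*np.sin(y)+d[1]*np.cos(y)))
```

```text
{'t': np.float64(19.5), 'eef_pos': array([0.444 , 0.0716, 0.2001]), 'ee_rot': array([-3.1415e+00, -1.0000e-04, -2.9855e+00]), 'force': array([ 1.3708, -3.8562, -6.8411]), 'moment': array([-1.5551, -0.5156, -0.6254]), 'gripper_force': np.float64(55.074), 'width': np.float64(0.022)}
6.40603056430002 -3.3350773518803467
```

Contact with the end face: −3.9 N, and the yaw moment matches a push at the knuckle. First touch was about 1.3 mm ago, so I'll back off 1.8 mm and then feel for the x stop.

Call:
{"api": "servo_tool", "payload": {"series": [[[0,-0.6,0,0],[0,-0.6,0,0],[0,-0.6,0,0],[-0.5,0,0,0],[-0.8,0,0,0],[-0.8,0,0,0],[-0.8,0,0,0],[-0.6,0,0,0],[0,0,0,0],[0,0,0,0]]]}}

```text
t: 20.33
eef_pos: [0.4478, 0.0704, 0.2001]
ee_rot: [3.142, -0.0, -2.985]
force: [-0.4, -0.2, -6.9]
width: 0.0218
gripper_force: 55.0
```

Call:
{"api": "servo_tool", "payload": {"series": [[[-0.3,0,0,0],[-0.3,0,0,0],[-0.3,0,0,0],[-0.3,0,0,0],[-0.3,0,0,0],[0,0,0,0],[0,0,0,0],[0,0,0,0],[0,0,0,0],[0,0,0,0]]]}}

```text
t: 21.17
eef_pos: [0.4492, 0.0706, 0.2002]
ee_rot: [3.142, -0.0, -2.985]
force: [0.2, 1.1, -6.4]
width: 0.0219
gripper_force: 55.0
```

Call:
{"api": "servo_tool", "payload": {"series": [[[-0.3,0,0,0],[-0.3,0,0,0],[-0.3,0,0,0],[-0.3,0,0,0],[0,0,0,0],[0,0,0,0],[0,0,0,0],[0,0,0,0],[0,0,0,0],[0,0,0,0]]]}}

```text
t: 22.0
eef_pos: [0.4505, 0.0708, 0.2002]
ee_rot: [-3.142, 0.0, -2.985]
force: [0.3, 0.2, -7.1]
width: 0.0216
gripper_force: 55.0
```

Call:
{"api": "servo_tool", "payload": {"series": [[[-0.3,0,0,0],[-0.3,0,0,0],[-0.3,0,0,0],[0,0,0,0],[0,0,0,0],[0,0,0,0],[0,0,0,0],[0,0,0,0],[0,0,0,0],[0,0,0,0]]]}}

```text
t: 22.83
eef_pos: [0.4512, 0.0709, 0.2001]
ee_rot: [-3.142, -0.0, -2.985]
force: [-0.9, -0.3, -6.2]
width: 0.0217
gripper_force: 55.0
```

Call:
{"api": "servo_tool", "payload": {"series": [[[-0.3,0,0,0],[-0.3,0,0,0],[-0.3,0,0,0],[0,0,0,0],[0,0,0,0],[0,0,0,0],[0,0,0,0],[0,0,0,0],[0,0,0,0],[0,0,0,0]]]}}

```text
t: 23.67
eef_pos: [0.4512, 0.0707, 0.2]
ee_rot: [-3.141, -0.002, -2.986]
force: [-6.9, -0.2, -2.9]
width: 0.0217
gripper_force: 55.0
```

Run:
```python
from h import *
s=telemetry.get_state(); print({k:np.round(v,4) for k,v in s.items() if k not in('q','qd','joint_efforts')})
p=s['eef_pos']; y=.156; d=np.array(goal(0,0,.0013))-p[:2]; print(1000*(d[0]*np.cos(y)+d[1]*np.sin(y)),1000*(-d[0]*np.sin(y)+d[1]*np.cos(y)))
```

```text
{'t': np.float64(23.6667), 'eef_pos': array([0.4512, 0.0707, 0.2   ]), 'ee_rot': array([-3.1414e+00, -1.8000e-03, -2.9855e+00]), 'force': array([-6.9111, -0.2248, -2.9237]), 'moment': array([-0.0753,  2.1359,  0.1091]), 'gripper_force': np.float64(54.9903), 'width': np.float64(0.0217)}
-0.6196351167889609 -1.3690780103389135
```

x stop found (−6.9 N, measured pose stalled). Backing off 1.3 mm to the 0.5 mm clearance.

Call:
{"api": "servo_tool", "payload": {"series": [[[0.5,0,0,0],[0.5,0,0,0],[0.3,0,-0.3,0],[0,0,0,0],[0,0,0,0],[0,0,0,0],[0,0,0,0],[0,0,0,0],[0,0,0,0],[0,0,0,0]]]}}

```text
t: 24.5
eef_pos: [0.4511, 0.071, 0.2005]
ee_rot: [3.142, 0.0, -2.985]
force: [0.0, -0.2, -7.8]
width: 0.0216
gripper_force: 55.0
```

Run:
```python
from h import *
s=telemetry.get_state(); print({k:np.round(v,4) for k,v in s.items() if k not in('q','qd','joint_efforts')})
a=save('side','s5'); b=save('top','t5')
for c,im in(('side',a),('top',b)):
    K=cal(c); y=s['ee_rot'][2]+np.pi; p=s['eef_pos']; u=.0013
    P=[p[0]+u*np.cos(y),p[1]+u*np.sin(y),y,p[2]-.1555]
    sl=(sil(c,EB,P,K)>.5).astype(np.uint8); im2=im.copy(); cv2.drawContours(im2,cv2.findContours(sl,0,1)[0],-1,(0,255,0),1)
    q=place([np.array([[151,-4.5,127],[151,-4.5,68]])/1000],P)[0]; print(c,'hole top/bottom',q)
    if c=='side': a=im2
    else: b=im2
a=cv2.resize(a[170:320,270:430],None,fx=3,fy=3,interpolation=0); b=cv2.resize(b[140:290,230:335],None,fx=3,fy=3,interpolation=0)
o=np.zeros((450,800,3),np.uint8); o[:,:480]=a; o[:,481:796]=b; save('','c5',o)
```

```text
{'t': np.float64(24.5), 'eef_pos': array([0.4511, 0.071 , 0.2005]), 'ee_rot': array([ 3.1415e+00,  3.0000e-04, -2.9853e+00]), 'force': array([ 0.0216, -0.1609, -7.8033]), 'moment': array([ 0.0021,  0.1167, -0.0478]), 'gripper_force': np.float64(54.9841), 'width': np.float64(0.0216)}
side hole top/bottom [[0.60225261 0.09022741 0.17200449]
 [0.60225261 0.09022741 0.11300449]]
top hole top/bottom [[0.60225261 0.09022741 0.17200449]
 [0.60225261 0.09022741 0.11300449]]
```

View pics/c5.png

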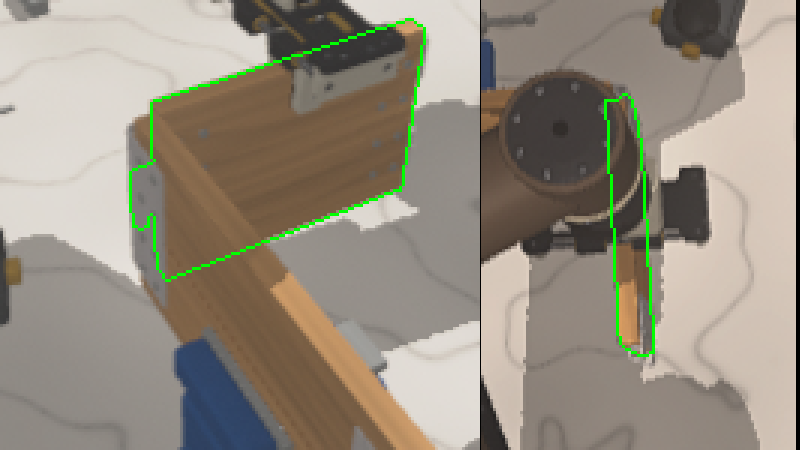

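The overlay (green) matches the held board: its top edge is level with the clamped board, its bottom edge parallel, and the corner closed. Forces are back to just the board's weight, so it touches nothing. One 0.2 mm relief and settle, then hand in.

Call:
{"api": "servo_tool", "payload": {"series": [[[0.2,0,0,0],[0,0,0,0],[0,0,0,0],[0,0,0,0],[0,0,0,0],[0,0,0,0],[0,0,0,0],[0,0,0,0],[0,0,0,0],[0,0,0,0]]]}}

```text
t: 25.43
eef_pos: [0.4507, 0.0709, 0.2005]
ee_rot: [3.142, -0.0, -2.985]
force: [0.7, 0.2, -5.7]
width: 0.0217
gripper_force: 55.0
```

```bash
python3 -c "
from h import *
s=telemetry.get_state(); print(s['t'],s['eef_pos'],s['force'],s['moment']); print(ticket.job_done())"
```

```text
25.4333 [0.45074059 0.07088674 0.20045364] [ 0.7122832   0.2141679  -5.65907128] [ 0.03064259  0.00903139 -0.02597628]
the job is handed in; nothing more can be done
None
```

I handed the job in at 25.4 s, with the end board held square in the corner, its underside about 45 mm above the bench, and its knuckle between the clamped pair. I set the hole alignment by touching both stops and backing off about 0.5 mm, because the meshing knuckles were hidden from the cameras; no verdict came back.

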